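# Set the portioning scale's target marker from a reference soap

## Task

Stand the olive-green reference soap upright on the scale's pan and let go of it, so that the black pointer shows its weight. Then turn the black knob on the scale's sloping face, a little at a time, until the red target marker lines up with the tip of the black pointer, and leave everything standing there. Do not knock the soap down hard onto the pan, and do not push the other soaps, the bottle or the pipe mould about.

Things in the scene. Friction and masses are not known exactly. Their poses are not given: they have to be found in the camera images.
- soap: Olive-green round reference soap log, upright, 62 mm in diameter, 90 mm tall, about 0.3 kg (varies). The only green one: the two beside it are beige and the same size, and any of the three may stand in any of the three places. Origin at the centre of its underside, z up along its axis.
- scale: Fixed white scale, 400 mm wide (y), x from -115 to +195 mm, top 88 mm high. Origin on the table under it; its -x faces the robot within 0.2 rad. Pan at left (0, 100) mm. Flat dial at right rear, centre (98, -100) mm, under a window of 93 mm radius, 100 mm high. Before the dial a 35 degree face slopes down towards the robot, foot of the knob at (-43, -110, 55) mm.
- pan_top (a point): Centre of the upper face of the round steel pan, 156 mm in diameter, 5 mm thick, 120 mm above the table when empty. The pan is sprung and sinks about 8 to 12 mm under the soap. z up.
- pan (a joint): How far the pan has sunk, in m, 0 when empty, stop at 0.02.
- knob_grip (a point): Grip point on the knob axis, 30 mm off the sloping face. Round ribbed black knob, 50 mm in diameter, 8 to 48 mm off the face, white stripe on its end. z is the knob axis, out of the face: 35 degrees from vertical, leaning to the robot (scale's -x); x and y turn with the knob. Keep fingertips off the face.
- knob (a joint): Knob angle in rad, grows clockwise as seen looking at the knob from outside; range 0 to 10.8. It stays where it is left. The red marker moves 0.25 rad for each rad of the knob, in the same sense.
- target (a joint): Angle of the red target marker round the dial in rad: 0 at the robot's side of the dial (scale's -x), growing clockwise seen from above. Always a quarter of the knob angle.
- pointer (a joint): Angle of the black weight pointer in rad, same zero and sense as the marker: 0 when the pan is empty, about 1.0 to 1.5 with the soap, driven by the pan (120 rad per m). At the start the marker stands beyond any of these readings.
- pointer_tip (a point): Tip of the black pointer, 76 mm from the dial's centre.
- target_tip (a point): Inner tip of the red marker (5 mm wide), also 76 mm from the dial's centre, at the same height as the pointer's tip. The two meet when aligned.
- log_a: Beige soap log, 62 mm in diameter, 90 mm tall, upright; bystander. Origin under its centre.
- log_b: Beige soap log, as log_a; bystander.
- stack_a: Stack of four beige soap discs, 72 mm in diameter, 110 mm tall; bystander.
- stack_b: Stack of three beige soap discs, 72 mm in diameter, 82 mm tall; bystander.
- spray: White bottle with a green label, 72 mm in diameter, 190 mm tall; bystander.
- mould: Upright grey pipe mould, 84 mm in diameter, 150 mm tall; bystander.

How it is judged:
By the outcome, as a careful person would: the job done as asked, in the order asked, and still so for the second after the job is handed in, with the robot touching nothing.
It also fails if it takes over 70 s, if anything falls off the work surface, if the arm or the gripper's body presses on something with over 40 N, if the wrist force passes 120 N, or if a joint passes its speed limit or range.

## Robot

A 7-joint arm with a two-finger parallel gripper is mounted at the origin on the work surface. World frame = base frame: x ahead of the robot, y to its left, z up, the work surface at z = 0. Lengths are in m, angles in rad, forces in N, time in s.
With the tool pointing down it reaches from about 0.4 to 0.85 m from the base axis. Payload 4.5 kg.
Tool frame: the origin (TCP) lies between the finger pads; the fingertips stand r.tip_reach ahead of it and the grasp point (between the pads) lies 3 mm ahead of it (r.tip_reach is the distance from the TCP to the fingertips, in m); z points along the fingers, y is the line along which they close (so a half turn about z gives the same grasp; the last joint's range is limited). The gripper opens to 88 mm and grips with 3 to 60 N. Pads are 18 mm wide; open, the fingers measure 123 mm over their backs; the gripper's body (75 mm by 187 mm) begins 45 mm behind the grasp point.
Start: joints at [1.26, 0.689, -0.195, 1.565, 0.157, 0.902, -0.215], TCP at [0.211, -0.588, 0.261] pointing down, gripper open.
Joint ranges: [-3.01, 3.01], [-0.46, 2.08], [-1.47, 1.51], [0.13, 2.56], [-1, 4.14], [0.04, 2.09], [-2.66, 2.66]. Speed limits (rad/s): [2.57, 2.57, 3.14, 3.14, 3.14, 3.14, 3.14].

## Interface

Orientations are given as a unit quaternion [x, y, z, w].
In Python, from plant import r gives the robot as it stands.
- The arm moves only by the tool step_arm, never from a script. Its argument "motion" is a list of rows, each an object with "dp": the shift along the tool's x, y, z in mm, a list of three; "twist": the turn, a rotation vector about the tool's x, y, z in rad, a list of three; "hand": the opening, from -1 (shut) to 1 (fully open). In form: [{"dp": [dx, dy, dz], "twist": [rx, ry, rz], "hand": hand}, ...]. A call has 1 to 5 rows; each row is the pose to reach, as a shift and turn from the pose commanded when the call began, along the tool's axes at that moment; what a row does not reach only later rows make up. A row lasts 1/8 s, in which the tool goes at most 62.5 mm and 10.7 degrees, less where a joint would pass 70% of its speed; a pose out of reach is approached as far as the arm can. A call with a gripper value outside its range is refused whole. The fingers move at their own pace and stop on an object; "force" is the grip in N (left out, the last holds). Time passes only in rows, so rows that repeat a pose let the fingers close. It gives the time, the measured TCP pose, the force, the opening and the grip force at its end, in the units of the state.
- r.get_state(): the state, without advancing time (a new reading comes with each control period).
- r.snapshot(name): name is "side" or "top"; returns a dict with "pixels" (420x560x3 uint8, red, green, blue), "depth" (420x560 float32, m along the optical axis (not along the pixel's ray), 0 where there is no reading), "fx", "fy", "cx", "cy" (pixels), "xyz" and "orientation" of the camera in the world. Camera axes: x right, y down, z forward; pixel columns grow to the right and rows downward; lengths in m; the calibration is good to about 2 mm. A picture is of the moment at which its call begins.
- r.finish_job(): hands the job in; it is judged then, once.
Trained networks look in the newest picture that a camera, given by its name, has taken for a name from the list of things; names that differ only in an ending like _2 or _b are one class to them, and where a whole thing is asked for, a point or a joint stands for the part that bears it (a point fixed in the world has none). Each returns a list of dicts, best first, with "score" (0 to 1); they miss things now and then, are a little off and sometimes report something else, mostly with a low value. They report only what shows in the picture. A call takes as long as a camera call.
- r.search_frame(camera, thing): "at" ([x, y, z] in m, in the coordinates of the camera as it stood for that picture, good to about 4 mm: the middle of the surface that is visible of it).
The state is a dict: "clock": time; "q": joint angles; "qd": joint speeds; "joint_torque": joint torques, N m; "tool_pos": TCP position; "eef_rot": TCP orientation; "contact_force": force on the tool from outside, world axes, zero at the start; "moment": the same for the moment, N m; "opening": opening from 0.0 (shut) to 1.0 (fully open); "finger_force": force on a finger pad.
Only numpy, scipy, OpenCV 4.12 (cv2) and the standard library are available. Lean on these libraries where they do the work, as an engineer would, in place of code of your own. Each camera call takes 0.05 s, during which the arm holds its last target. There are 200 camera calls.

## Working session

There is one attempt and no reset: what is moved stays moved. The work goes in short steps, Python scripts to look and compute and a tool call to move; the robot and the scene stay as the last step left them, time stands still between calls to the robot, and variables do not carry over. Pictures are saved under pics/ and viewed, at most 10 in all, crops included, and the job is handed in when it is done.

Besides the shell and the picture viewer there is one more tool, called after "Call:" in YAML: its name, and indented under it one key for each argument. step_arm: Moves the arm, as the interface text tells. Its arguments: {"type":"object","properties":{"motion":{"type":"array"},"force":{"type":"number"}},"required":["motion"]}

```bash
mkdir -p pics; ls; cat > h.py <<'E'
import numpy as np, cv2
from scipy.spatial.transform import Rotation as R
from plant import r
def snap(cam,name=None):
    s=r.snapshot(cam)
    if name: cv2.imwrite('pics/'+name+'.png',cv2.cvtColor(s['pixels'],cv2.COLOR_RGB2BGR))
    return s
def cloud(s):
    d=s['depth'];v,u=np.mgrid[:d.shape[0],:d.shape[1]]
    p=np.stack([(u-s['cx'])/s['fx']*d,(v-s['cy'])/s['fy']*d,d],-1)
    return p@R.from_quat(s['orientation']).as_matrix().T+np.array(s['xyz'])
def w(s,p): return R.from_quat(s['orientation']).apply(p)+np.array(s['xyz'])
def px(s,P):
    p=R.from_quat(s['orientation']).inv().apply(np.array(P)-np.array(s['xyz']))
    return p[...,0]/p[...,2]*s['fx']+s['cx'],p[...,1]/p[...,2]*s['fy']+s['cy']
E
python3 - <<'E'
from h import *
print(r.get_state(), r.tip_reach)
for c in ['top','side']:
    s=snap(c,c+'0'); print(c,s['xyz'],s['orientation'],s['fx'])
    for t in ['soap','scale','pan_top','knob_grip','pointer_tip','target_tip','log_a','stack_a','spray','mould']:
        for f in r.search_frame(c,t)[:3]:
            P=w(s,f['at']);print(t,round(f['score'],2),P.round(3),np.round(px(s,P)))
E
```

```text
pics
{'clock': 0.0, 'q': array([ 1.25978628,  0.68997418, -0.19453667,  1.56631973,  0.15731184,
        0.90250528, -0.21512159]), 'qd': array([ 0.00012578, -0.00026041, -0.0010606 , -0.00064825,  0.00082748,
        0.00240491,  0.0005178 ]), 'joint_torque': array([ 1.48960758e-04, -5.27554214e+01, -1.26659296e+00, -1.53430545e+01,
       -5.25171706e-02,  6.45063061e-03,  1.77581001e-04]), 'tool_pos': array([ 0.21102911, -0.58767679,  0.25992317]), 'eef_rot': array([ 9.85167360e-01,  1.71593855e-01, -2.17875818e-04, -8.79479379e-04]), 'contact_force': array([-0.02015435,  0.21473819, -0.48184607]), 'moment': array([ 0.01228346, -0.00717612,  0.00552049]), 'finger_force': 0.0, 'opening': 1.0026654511333044} 0.022
top [ 0.26550371 -0.03923882  1.69654497] [-0.67902877  0.7270868  -0.07440048  0.06876972] 519.3547650259673
soap 0.58 [0.42  0.276 0.09 ] [180. 269.]
scale 0.83 [ 0.637 -0.157  0.088] [315. 191.]
pan_top 0.56 [ 0.594 -0.066  0.117] [287. 204.]
knob_grip 0.79 [ 0.566 -0.28   0.093] [356. 210.]
pointer_tip 0.61 [ 0.715 -0.247  0.096] [341. 165.]
log_a 0.78 [0.55  0.286 0.0
[... 285 characters left out ...]
15642307  0.88918405 -0.42435576  0.06932341] 399.85849503067226
soap 0.81 [0.414 0.301 0.082] [308. 324.]
scale 0.89 [ 0.63  -0.046  0.085] [270. 206.]
scale 0.65 [0.693 0.313 0.106] [188. 286.]
pan_top 0.73 [ 0.591 -0.055  0.113] [284. 199.]
knob_grip 0.53 [ 0.567 -0.263  0.082] [311. 172.]
target_tip 0.27 [ 0.57  -0.476  0.065] [326. 145.]
log_a 0.79 [0.551 0.311 0.081] [247. 310.]
log_a 0.59 [0.455 0.41  0.09 ] [273. 361.]
stack_a 0.82 [ 0.432 -0.404  0.055] [359. 164.]
stack_a 0.79 [ 0.569 -0.476  0.067] [326. 145.]
stack_a 0.73 [0.456 0.407 0.091] [272. 359.]
spray 0.69 [0.637 0.441 0.111] [181. 340.]
spray 0.36 [0.416 0.303 0.079] [307. 326.]
mould 0.84 [0.693 0.315 0.11 ] [187. 286.]
```

View pics/top0.png

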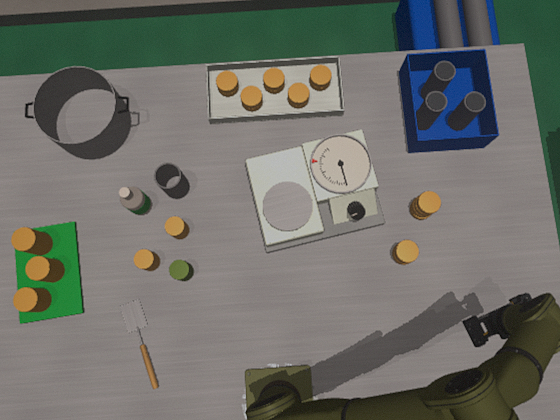

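View pics/side0.png

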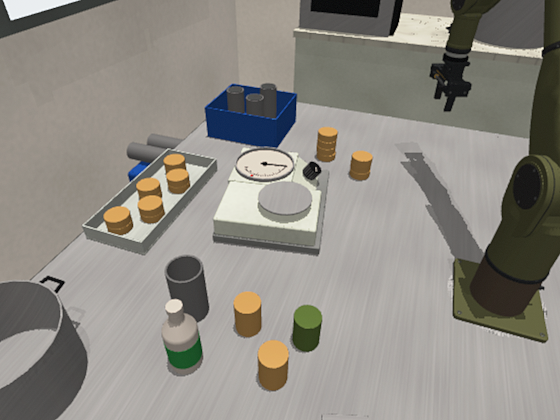

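```bash
python3 - <<'E'
from h import *
s=snap('top');P=cloud(s)
def fit(c,z0,z1,rad,n):
    m=(np.linalg.norm(P[...,:2]-c,axis=-1)<rad)&(P[...,2]>z0)&(P[...,2]<z1)
    q=P[m];(cx,cy),rr=cv2.minEnclosingCircle(q[:,:2].astype(np.float32))
    print(n,m.sum(),'mean',q.mean(0).round(4),'circ',round(cx,4),round(cy,4),round(rr,4),'median',np.median(q[:,2]).round(4))
fit([.42,.276],.08,.1,.045,'soap')
fit([.55,.286],.08,.1,.045,'loga');fit([.461,.385],.08,.1,.045,'logb')
fit([.594,-.06],.108,.13,.09,'pan')
fit([.566,-.28],.075,.12,.05,'knob')
# scale body: rect of points z .08-.105
m=(P[...,2]>.078)&(P[...,2]<.106)&(P[...,0]>.45)&(P[...,0]<.85)&(P[...,1]<.12)&(P[...,1]>-.42)
k,l,st,c=cv2.connectedComponentsWithStats(m.astype(np.uint8))
i=1+np.argmax(st[1:,4]);q=P[l==i];print(cv2.minAreaRect(q[:,:2].astype(np.float32)),q[:,:2].min(0),q[:,:2].max(0))
# dial window
fit([.71,-.24],.096,.106,.12,'dial')
E
```

```text
soap 326 mean [0.4208 0.2788 0.0905] circ 0.4212 0.2798 0.0314 median 0.0909
loga 310 mean [0.5574 0.2894 0.0902] circ 0.5573 0.2903 0.0318 median 0.0902
logb 324 mean [0.4605 0.3869 0.0901] circ 0.461 0.3887 0.0319 median 0.0902
pan 1916 mean [ 0.5914 -0.0673  0.1208] circ 0.5922 -0.0689 0.0791 median 0.1208
knob 268 mean [ 0.5696 -0.2826  0.0936] circ 0.5777 -0.2798 0.0389 median 0.0931
((0.6573455333709717, -0.16044189035892487), (0.29820284247398376, 0.39569494128227234), 10.121718406677246) [ 0.47910007 -0.36135209] [0.83581989 0.05559479]
dial 579 mean [ 0.7172 -0.2519  0.0991] circ 0.7128 -0.2353 0.1149 median 0.0986
```

The top view shows the green soap at px (180,269), the pan at (288,206), the knob at (356,210) and the dial at (340,163). The red marker is at (313,161) and the pointer points down to (345,187). The side view agrees, with the soap at (308,325). The fitted sizes and heights match the spec, and the scale yaw is about 10°.

```bash
cat >> h.py <<'E'
def down(yaw): # tool pointing down, tool y at heading yaw (deg)
    a=np.radians(yaw);y=np.array([np.cos(a),np.sin(a),0]);z=np.array([0,0,-1.]);return R.from_matrix(np.stack([np.cross(y,z),y,z],1))
def rel(p,q):
    s=r.get_state();R0=R.from_quat(s['eef_rot'])
    return (R0.inv().apply(np.array(p)-s['tool_pos'])*1000).round(1), (R0.inv()*q).as_rotvec().round(3)
E
python3 - <<'E'
from h import *
for p,y in [([.29,-.49,.26],-58),([.42,-.33,.26],-40),([.47,-.15,.26],-20),([.48,-.05,.26],-5),([.45,.15,.26],15)]: print(*rel(p,down(y)))
E
```

```text
[107.3 -65.8   0.7] [ 0.     0.    -0.214]
[ 283.7 -172.5    0.7] [ 0.     0.    -0.528]
[ 391.6 -325.     0.7] [ 0.     0.    -0.877]
[ 434.8 -415.7    0.7] [ 0.     0.    -1.139]
[ 474.2 -614.1    0.7] [ 0.     0.    -1.488]
```

Call:
step_arm:
  motion:
    - {"dp":[52,-32,0],"twist":[0,0,-0.107],"hand":1}
    - {"dp":[105,-64,0],"twist":[0,0,-0.21],"hand":1}
    - {"dp":[157,-96,0],"twist":[0,0,-0.31],"hand":1}
    - {"dp":[210,-128,0],"twist":[0,0,-0.41],"hand":1}
    - {"dp":[260,-158,0],"twist":[0,0,-0.5],"hand":1}

```text
clock: 1.78
tool_pos: [0.4039, -0.35, 0.261]
eef_rot: [0.911, 0.412, 0.0, 0.0]
contact_force: [1.3, 0.1, 0.1]
opening: 1.001
finger_force: 0.0
```

```bash
python3 - <<'E'
from h import *
print(r.get_state()['q'].round(2))
for p,y in [([.42,-.33,.26],-40),([.46,-.2,.26],-22),([.48,-.05,.26],-5),([.45,.15,.26],15),([.421,.279,.26],33)]: print(*rel(p,down(y)))
E
```

```text
[ 0.82  0.58 -0.32  1.84  0.25  0.76 -0.35]
[25.6 -1.1  1. ] [ 0.001 -0.    -0.024]
[149.6 -57.1   1. ] [ 0.001 -0.    -0.339]
[ 275.3 -141.3    0.9] [ 0.001  0.    -0.635]
[ 405.5 -296.1    0.8] [ 0.001  0.    -0.984]
[ 483.1 -403.1    0.8] [ 1.000e-03  0.000e+00 -1.299e+00]
```

Call:
step_arm:
  motion:
    - {"dp":[55,-14,0],"twist":[0,0,-0.13],"hand":1}
    - {"dp":[105,-38,0],"twist":[0,0,-0.25],"hand":1}
    - {"dp":[160,-65,0],"twist":[0,0,-0.38],"hand":1}
    - {"dp":[210,-98,0],"twist":[0,0,-0.5],"hand":1}
    - {"dp":[260,-131,0],"twist":[0,0,-0.62],"hand":1}

```text
clock: 2.4
tool_pos: [0.4776, -0.0684, 0.261]
eef_rot: [0.742, 0.67, 0.0, 0.0]
contact_force: [-0.4, -0.6, 0.5]
opening: 1.003
finger_force: 0.0
```

```bash
python3 - <<'E'
from h import *
print(r.get_state()['q'].round(2))
for p,y in [([.45,.15,.26],15),([.421,.279,.22],33),([.421,.279,.06],33)]: print(*rel(p,down(y)))
E
```

```text
[ 0.35  0.53 -0.47  1.98  0.36  0.71 -0.44]
[214.4 -49.8   0.9] [ 0.001  0.    -0.364]
[339.8 -91.9  40.9] [ 0.001  0.    -0.678]
[339.8 -92.  200.9] [ 0.001  0.    -0.678]
```

Call:
step_arm:
  motion:
    - {"dp":[60,-12,0],"twist":[0,0,-0.12],"hand":1}
    - {"dp":[120,-26,0],"twist":[0,0,-0.24],"hand":1}
    - {"dp":[180,-42,0],"twist":[0,0,-0.36],"hand":1}
    - {"dp":[240,-60,5],"twist":[0,0,-0.49],"hand":1}
    - {"dp":[295,-78,15],"twist":[0,0,-0.62],"hand":1}

```text
clock: 3.02
tool_pos: [0.4308, 0.2337, 0.2461]
eef_rot: [0.502, 0.865, 0.001, 0.001]
contact_force: [1.2, 0.4, 0.8]
opening: 1.005
finger_force: 0.0
```

```bash
python3 - <<'E'
from h import *
for p,y in [([.421,.279,.2],33),([.421,.279,.06],33)]: print(*rel(p,down(y)))
E
```

```text
[44.2 13.8 46.1] [ 0.002  0.    -0.058]
[ 44.2  13.5 186.1] [ 0.002  0.    -0.058]
```

Call:
step_arm:
  motion:
    - {"dp":[44,14,30],"twist":[0,0,-0.058],"hand":1}
    - {"dp":[44,14,80],"twist":[0,0,-0.058],"hand":1}
    - {"dp":[44,14,105],"twist":[0,0,-0.058],"hand":1}
    - {"dp":[44,14,105],"twist":[0,0,-0.058],"hand":1}

```text
clock: 3.52
tool_pos: [0.4207, 0.276, 0.1394]
eef_rot: [0.479, 0.878, -0.002, -0.0]
contact_force: [-0.2, -0.5, 0.3]
opening: 1.0
finger_force: 0.0
```

```bash
python3 - <<'E'
from h import *
s=snap('side','side1')
for c in ['side']:
    for f in r.search_frame(c,'soap')[:2]: print(f['score'],w(s,f['at']).round(3))
for p,y in [([.421,.279,.06],33)]: print(*rel(p,down(y)))
E
```

```text
0.75 [0.413 0.305 0.08 ]
[ 2.2  0.4 81.4] [ 0.001 -0.    -0.004]
```

View pics/side1.png

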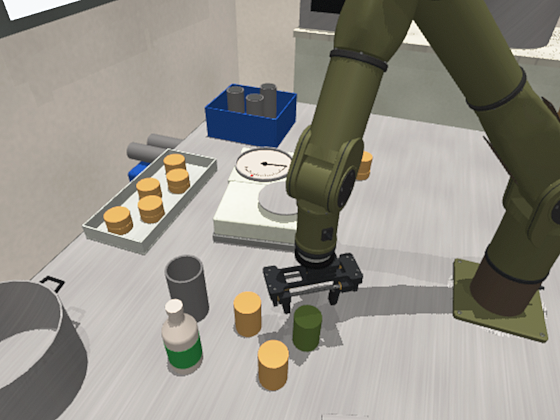

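The open gripper hangs over the green soap (px 308,325) with its fingers clear of the logs at (248,314) and (272,365). Next I descend and close.

Call:
step_arm:
  motion:
    - {"dp":[2,1,30],"twist":[0,0,0],"hand":1}
    - {"dp":[2,1,60],"twist":[0,0,0],"hand":1}
    - {"dp":[2,1,79],"twist":[0,0,0],"hand":1}
    - {"dp":[2,1,79],"twist":[0,0,0],"hand":1}

```text
clock: 4.12
tool_pos: [0.4216, 0.279, 0.0621]
eef_rot: [0.479, 0.878, 0.0, 0.0]
contact_force: [-0.1, 0.2, -0.7]
opening: 1.003
finger_force: 0.0
```

Call:
step_arm:
  motion:
    - {"dp":[0,0,0],"twist":[0,0,0],"hand":0.3}
    - {"dp":[0,0,0],"twist":[0,0,0],"hand":0.1}
    - {"dp":[0,0,0],"twist":[0,0,0],"hand":-0.2}
    - {"dp":[0,0,0],"twist":[0,0,0],"hand":-0.2}
    - {"dp":[0,0,0],"twist":[0,0,0],"hand":-0.2}
  force: 20

```text
clock: 4.75
tool_pos: [0.4218, 0.2791, 0.0625]
eef_rot: [0.479, 0.878, 0.001, 0.0]
contact_force: [0.4, -0.1, 6.4]
opening: 0.698
finger_force: 20.0
```

Call:
step_arm:
  motion:
    - {"dp":[0,0,-20],"twist":[0,0,0],"hand":-0.2}
    - {"dp":[0,0,-60],"twist":[0,0,0],"hand":-0.2}
    - {"dp":[0,0,-110],"twist":[0,0,0],"hand":-0.2}
    - {"dp":[0,0,-160],"twist":[0,0,0],"hand":-0.2}
    - {"dp":[0,0,-180],"twist":[0,0,0],"hand":-0.2}

```text
clock: 5.38
tool_pos: [0.4214, 0.279, 0.2441]
eef_rot: [0.479, 0.878, 0.001, 0.001]
contact_force: [0.4, -0.3, -3.9]
opening: 0.699
finger_force: 20.0
```

```bash
python3 - <<'E'
from h import *
print(r.get_state()['q'].round(2))
for p,y in [([.592,-.068,.24],10),([.592,-.068,.24],-7)]: print(*rel(p,down(y)))
E
```

```text
[-0.29  0.62 -0.62  1.93  0.51  0.76 -0.64]
[-384.1  -44.4    3.8] [ 0.003 -0.001  0.397]
[-384.1  -44.4    3.8] [ 0.003 -0.001  0.694]
```

Call:
step_arm:
  motion:
    - {"dp":[-25,-3,0],"twist":[0,0,0.06],"hand":-0.2}
    - {"dp":[-75,-9,0],"twist":[0,0,0.15],"hand":-0.2}
    - {"dp":[-130,-15,0],"twist":[0,0,0.25],"hand":-0.2}
    - {"dp":[-185,-21,0],"twist":[0,0,0.35],"hand":-0.2}
    - {"dp":[-235,-27,0],"twist":[0,0,0.45],"hand":-0.2}

```text
clock: 6.0
tool_pos: [0.5255, 0.0641, 0.2412]
eef_rot: [0.664, 0.748, -0.001, -0.0]
contact_force: [0.3, -0.1, -3.3]
opening: 0.696
finger_force: 20.0
```

```bash
python3 - <<'E'
from h import *
for p,y in [([.592,-.068,.24],-7)]: print(*rel(p,down(y)))
E
```

```text
[-139.    50.4    1.2] [-0.002  0.001  0.24 ]
```

Call:
step_arm:
  motion:
    - {"dp":[-40,15,0],"twist":[0,0,0.08],"hand":-0.2}
    - {"dp":[-80,30,0],"twist":[0,0,0.16],"hand":-0.2}
    - {"dp":[-110,42,0],"twist":[0,0,0.22],"hand":-0.2}
    - {"dp":[-125,48,0],"twist":[0,0,0.24],"hand":-0.2}
    - {"dp":[-125,48,0],"twist":[0,0,0.24],"hand":-0.2}

```text
clock: 6.62
tool_pos: [0.5881, -0.0522, 0.2412]
eef_rot: [0.748, 0.664, -0.0, -0.0]
contact_force: [0.6, -0.5, -3.9]
opening: 0.7
finger_force: 20.0
```

```bash
python3 - <<'E'
from h import *
s=snap('side')
P=cloud(s);m=(P[...,2]>.13)&(P[...,2]<.3)&(np.linalg.norm(P[...,:2]-[.592,-.068],axis=-1)<.06)
c=s['pixels'].astype(int);g=m&(c[...,1]>c[...,0]+10)&(c[...,1]>c[...,2]*2);print(g.sum(),np.percentile(P[g],[1,99],axis=0).round(3))
print(*rel([.592,-.068,.19],down(-7)))
E
```

```text
695 [[ 0.56  -0.061  0.182]
 [ 0.615 -0.013  0.267]]
[-16.9   6.3  51.3] [-0.002 -0.001  0.006]
```

Call:
step_arm:
  motion:
    - {"dp":[-15,5,10],"twist":[0,0,0],"hand":-0.2}
    - {"dp":[-15,5,30],"twist":[0,0,0],"hand":-0.2}
    - {"dp":[-15,5,42],"twist":[0,0,0],"hand":-0.2}
    - {"dp":[-15,5,48],"twist":[0,0,0],"hand":-0.2}
    - {"dp":[-15,5,50],"twist":[0,0,0],"hand":-0.2}

```text
clock: 7.3
tool_pos: [0.5917, -0.0668, 0.1915]
eef_rot: [0.747, 0.664, -0.0, -0.0]
contact_force: [-0.5, -0.4, -2.7]
opening: 0.698
finger_force: 20.0
```

Call:
step_arm:
  motion:
    - {"dp":[0,0,3],"twist":[0,0,0],"hand":-0.2}
    - {"dp":[0,0,6],"twist":[0,0,0],"hand":-0.2}
    - {"dp":[0,0,8],"twist":[0,0,0],"hand":-0.2}
    - {"dp":[0,0,10],"twist":[0,0,0],"hand":-0.2}
    - {"dp":[0,0,12],"twist":[0,0,0],"hand":-0.2}

```text
clock: 7.92
tool_pos: [0.5918, -0.0671, 0.1798]
eef_rot: [0.748, 0.664, 0.0, 0.0]
contact_force: [0.6, 1.1, -2.5]
opening: 0.698
finger_force: 20.0
```

Call:
step_arm:
  motion:
    - {"dp":[0,0,1.5],"twist":[0,0,0],"hand":-0.2}
    - {"dp":[0,0,3],"twist":[0,0,0],"hand":-0.2}
    - {"dp":[0,0,4.5],"twist":[0,0,0],"hand":-0.2}
    - {"dp":[0,0,6],"twist":[0,0,0],"hand":-0.2}
    - {"dp":[0,0,6],"twist":[0,0,0],"hand":-0.2}

```text
clock: 8.55
tool_pos: [0.5918, -0.0671, 0.1737]
eef_rot: [0.748, 0.664, 0.0, 0.0]
contact_force: [-0.2, 0.1, -0.3]
opening: 0.697
finger_force: 20.0
```

```bash
python3 - <<'E'
from h import *
print(np.mean([(r.snapshot('top'),r.get_state()['contact_force'][2])[1] for i in range(3)]))
s=snap('top','top2')
im=cv2.resize(cv2.cvtColor(s['pixels'],cv2.COLOR_RGB2BGR)[110:250,240:400],None,fx=4,fy=4,interpolation=cv2.INTER_CUBIC);cv2.imwrite('pics/top2c.png',im)
E
```

```text
-0.7356307974511758
```

View pics/top2c.png

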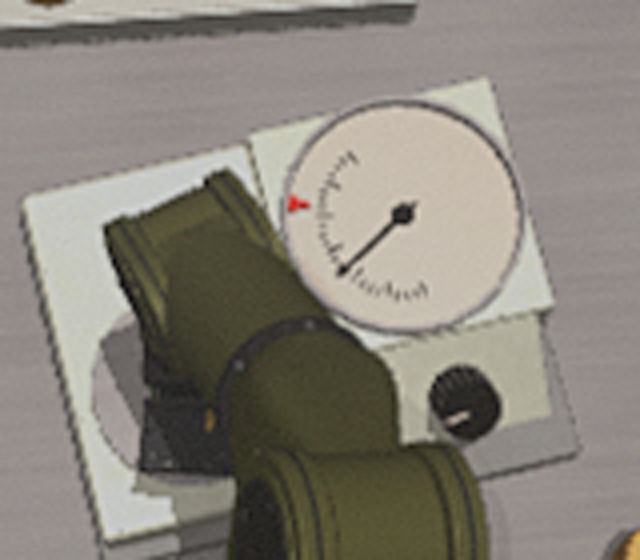

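The crop shows the pointer tip at about (342,270), near 1 rad, so the pan has sunk about 8.5 mm and carries nearly all the weight. The red marker is at (298,204). I'll ease down a little more and release.

Call:
step_arm:
  motion:
    - {"dp":[0,0,1],"twist":[0,0,0],"hand":-0.2}
    - {"dp":[0,0,1],"twist":[0,0,0],"hand":0.42}
    - {"dp":[0,0,1],"twist":[0,0,0],"hand":0.5}
    - {"dp":[0,0,1],"twist":[0,0,0],"hand":0.7}
    - {"dp":[0,0,1],"twist":[0,0,0],"hand":1}
  force: 5

```text
clock: 9.38
tool_pos: [0.5918, -0.0671, 0.1728]
eef_rot: [0.748, 0.664, 0.0, 0.0]
contact_force: [-0.5, -0.2, 0.3]
opening: 0.941
finger_force: 0.0
```

Call:
step_arm:
  motion:
    - {"dp":[0,0,1],"twist":[0,0,0],"hand":1}
    - {"dp":[0,0,-10],"twist":[0,0,0],"hand":1}
    - {"dp":[0,0,-40],"twist":[0,0,0],"hand":1}
    - {"dp":[0,0,-90],"twist":[0,0,0],"hand":1}
    - {"dp":[0,0,-120],"twist":[0,0,0],"hand":1}

```text
clock: 10.0
tool_pos: [0.5925, -0.0668, 0.2959]
eef_rot: [0.748, 0.664, 0.001, 0.001]
contact_force: [0.7, -0.4, 1.0]
opening: 1.001
finger_force: 0.0
```

```bash
cat >> h.py <<'E'
from scipy.optimize import least_squares
YAW=10.
def frame(o,yaw): return lambda p:R.from_euler('z',yaw,degrees=True).apply(p)+np.array([o[0],o[1],0])
E
python3 - <<'E'
from h import *
print(r.get_state()['q'].round(2))
s=snap('top','top3');P=cloud(s);c=s['pixels'].astype(int)
F=frame([.6094,-.1665],10)
for n,p in [('knobend',[-70.5,-110,94.3]),('dial',[98,-100,98]),('pan',[0,100,110])]: print(n,F(np.array(p)/1000).round(4),np.round(px(s,F(np.array(p)/1000)),1))
# knob dark pixels
u,v=px(s,F(np.array([-.0705,-.110,.0943])));u,v=int(u),int(v)
d=c.max(-1)<75;yy,xx=np.mgrid[:420,:560];d&=(abs(xx-u)<14)&(abs(yy-v)<14)
print('dark bbox',xx[d].min(),xx[d].max(),yy[d].min(),yy[d].max(),'mean3d',P[d].mean(0).round(4))
q=P[(np.hypot(xx-u,yy-v)<12)]
ax=R.from_euler('z',10,degrees=True).apply([-np.sin(np.radians(35)),0,np.cos(np.radians(35))])
foot=F(np.array([-.043,-.110,.055]));h=(q-foot)@ax
k=(h>.042)&(h<.054);e=q[k]-foot;e=e-np.outer(e@ax,ax);print('end pts',k.sum(),'h',np.median(h[k]).round(4),'lateral offset',e.mean(0).round(4))
g=(c[...,1]>c[...,0]+8)&(c[...,1]>c[...,2]*1.6)&(np.linalg.norm(P[...,:2]-[.592,-.068],axis=-1)<.06)&(P[...,2]>.15)
print('soap',g.sum(),P[g].mean(0).round(4))
im=cv2.resize(cv2.cvtColor(s['pixels'],cv2.COLOR_RGB2BGR)[110:250,240:400],None,fx=4,fy=4,interpolation=cv2.INTER_CUBIC);cv2.imwrite('pics/top3c.png',im)
b=foot+.030*ax+.003*ax; 
y=-ax; xs=R.from_euler('z',10,degrees=True).apply([1,0,0]);Y=xs-(xs@ax)*ax;Y/=np.linalg.norm(Y);Z=-ax
q=R.from_matrix(np.stack([np.cross(Y,Z),Y,Z],1))
print('tcp',b,q.as_quat());print(rel(b+.1*ax,q))
E
```

```text
[ 0.32  0.64 -0.5   1.61  0.35  0.98 -0.41]
knobend [ 0.5591 -0.2871  0.0943] [357.9 212.2]
dial [ 0.7233 -0.248   0.098 ] [341.  162.5]
pan [ 0.592 -0.068  0.11 ] [287.7 205.6]
dark bbox 344 364 202 225 mean3d [ 0.5641 -0.28    0.1023]
end pts 179 h 0.0482 lateral offset [0.0022 0.0014 0.0017]
soap 10 [ 0.5801 -0.0563  0.2002]
tcp [ 0.5675141  -0.28558254  0.08203202] [0.61303744 0.73058957 0.23035401 0.19328996]
(array([-237.3,  -56.9,  134.6]), array([-0.597,  0.09 , -0.283]))
```

View pics/top3c.png

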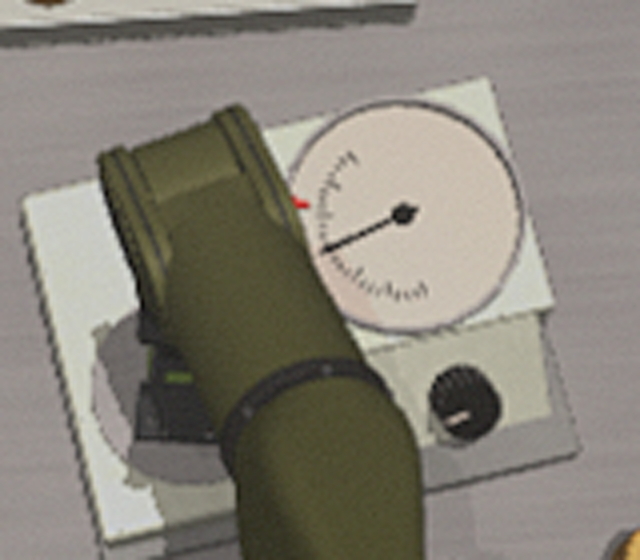

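Call:
step_arm:
  motion:
    - {"dp":[-50,-8,0],"twist":[-0.1,0.015,-0.05],"hand":1}
    - {"dp":[-100,-20,15],"twist":[-0.22,0.03,-0.1],"hand":1}
    - {"dp":[-150,-33,45],"twist":[-0.35,0.05,-0.16],"hand":1}
    - {"dp":[-200,-46,85],"twist":[-0.48,0.07,-0.22],"hand":1}
    - {"dp":[-235,-55,120],"twist":[-0.597,0.09,-0.283],"hand":1}

```text
clock: 10.68
tool_pos: [0.4991, -0.2572, 0.1829]
eef_rot: [0.641, 0.736, 0.181, 0.122]
contact_force: [0.2, 1.8, -1.0]
opening: 0.998
finger_force: 0.0
```

```bash
cat >> h.py <<'E'
ax=R.from_euler('z',YAW,degrees=True).apply([-np.sin(np.radians(35)),0,np.cos(np.radians(35))])
def kq(a):
    xs=R.from_euler('z',YAW,degrees=True).apply([1,0,0]);Y=xs-(xs@ax)*ax;Y/=np.linalg.norm(Y);Z=-ax
    return R.from_matrix(np.stack([np.cross(Y,Z),Y,Z],1))*R.from_euler('z',a)
KT=np.array([.5692,-.2843,.083])
def ang(): # current tool angle about knob axis & offset/tilt from knob tcp
    s=r.get_state();e=(kq(0).inv()*R.from_quat(s['eef_rot'])).as_rotvec();d=np.array(s['tool_pos'])-KT
    return e.round(3),kq(0).inv().apply(d).round(4)
E
python3 - <<'E'
from h import *
print(r.get_state()['q'].round(2)); print(ang())
print(rel(KT+.1*ax,kq(0)),rel(KT+.1*ax,kq(1.0)),rel(KT+.05*ax,kq(1.0)))
E
```

```text
[ 0.94  0.74 -0.61  2.1   0.91  0.12 -0.23]
(array([0.174, 0.033, 0.049]), array([ 0.0389,  0.0046, -0.1188]))
(array([-39.6,   0.6,  17.8]), array([-0.174, -0.033, -0.049])) (array([-39.6,   0.6,  17.8]), array([-0.175,  0.056,  0.948])) (array([-41. ,   9.2,  67. ]), array([-0.175,  0.056,  0.948]))
```

Call:
step_arm:
  motion:
    - {"dp":[-10,0,0],"twist":[-0.04,-0.01,0],"hand":1}
    - {"dp":[-20,0,0],"twist":[-0.09,-0.02,-0.02],"hand":1}
    - {"dp":[-30,0,0],"twist":[-0.13,-0.03,-0.04],"hand":1}
    - {"dp":[-39,0,0],"twist":[-0.174,-0.033,-0.049],"hand":1}
    - {"dp":[-39,0,0],"twist":[-0.174,-0.033,-0.049],"hand":1}

```text
clock: 11.3
tool_pos: [0.5121, -0.292, 0.185]
eef_rot: [0.609, 0.731, 0.235, 0.198]
contact_force: [-0.3, -0.2, 0.5]
opening: 1.001
finger_force: 0.0
```

```bash
python3 - <<'E'
from h import *
print(r.get_state()['q'].round(2)); print(ang())
print(rel(KT+.1*ax,kq(0)),rel(KT+.1*ax,kq(1.0)),rel(KT+.05*ax,kq(1.0)))
E
```

```text
[ 1.23  0.92 -0.97  2.12  1.95  0.28 -1.04]
(array([-0.013,  0.001, -0.006]), array([ 0.0023,  0.0113, -0.1166]))
(array([ -2.3, -11.6,  16.4]), array([ 0.013, -0.001,  0.006])) (array([ -2.3, -11.6,  16.4]), array([ 0.012, -0.008,  1.006])) (array([ -2.4, -12.2,  66.4]), array([ 0.012, -0.008,  1.006]))
```

Call:
step_arm:
  motion:
    - {"dp":[-2,-12,10],"twist":[0.012,0,0.17],"hand":1}
    - {"dp":[-2,-12,16],"twist":[0.012,0,0.34],"hand":1}
    - {"dp":[-2,-12,16],"twist":[0.012,0,0.51],"hand":1}
    - {"dp":[-2,-12,16],"twist":[0.012,0,0.68],"hand":1}
    - {"dp":[-2,-12,16],"twist":[0.012,0,0.85],"hand":1}

```text
clock: 11.92
tool_pos: [0.5119, -0.2935, 0.1648]
eef_rot: [0.859, 0.414, 0.291, 0.078]
contact_force: [-0.5, 0.0, -0.7]
opening: 1.003
finger_force: 0.0
```

```bash
python3 - <<'E'
from h import *
print(r.get_state()['q'].round(2)); print(ang())
print(rel(KT+.05*ax,kq(1.0)),rel(KT,kq(1.)))
s=snap('side','side4')
im=cv2.resize(cv2.cvtColor(s['pixels'],cv2.COLOR_RGB2BGR)[90:270,180:400],None,fx=3,fy=3,interpolation=cv2.INTER_CUBIC);cv2.imwrite('pics/side4c.png',im)
E
```

```text
[ 1.31  1.07 -1.19  2.11  1.8   0.51 -1.69]
(array([0.002, 0.007, 0.851]), array([ 0.0009, -0.0006, -0.1002]))
(array([-0.4,  1.3, 50.2]), array([-0.005, -0.005,  0.149])) (array([ -0.6,   1.6, 100.2]), array([-0.005, -0.005,  0.149]))
```

View pics/side4c.png

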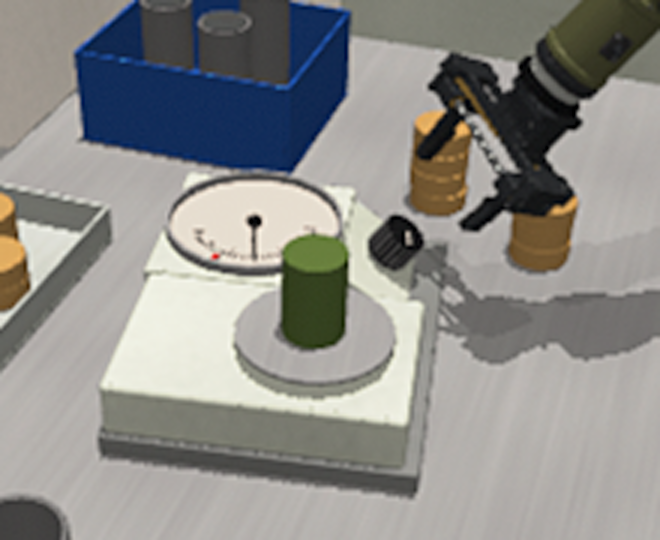

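The crop shows the soap upright at the pan's centre (315,290), the marker (215,257) and pointer visible, and the open gripper lined up off the knob (395,240), clear of the stacks.

Call:
step_arm:
  motion:
    - {"dp":[0,1,30],"twist":[0,0,0],"hand":1}
    - {"dp":[0,1,60],"twist":[0,0,0],"hand":1}
    - {"dp":[0,1,85],"twist":[0,0,0],"hand":1}
    - {"dp":[0,1,99],"twist":[0,0,0],"hand":1}
    - {"dp":[0,1,99],"twist":[0,0,0],"hand":1}

```text
clock: 12.6
tool_pos: [0.5685, -0.2824, 0.0834]
eef_rot: [0.858, 0.417, 0.291, 0.078]
contact_force: [-0.2, 0.1, -0.2]
opening: 0.997
finger_force: 0.0
```

```bash
python3 - <<'E'
from h import *
print(r.get_state()['q'].round(2)); print(ang())
E
```

```text
[ 1.2   1.26 -1.17  2.02  1.99  0.61 -1.77]
(array([0.003, 0.009, 0.844]), array([ 0.002 , -0.0001, -0.0006]))
```

Now close on the knob gently.

Call:
step_arm:
  motion:
    - {"dp":[0,0,0],"twist":[0,0,0],"hand":0.4}
    - {"dp":[0,0,0],"twist":[0,0,0],"hand":0.2}
    - {"dp":[0,0,0],"twist":[0,0,0],"hand":0.0}
    - {"dp":[0,0,0],"twist":[0,0,0],"hand":-0.2}
    - {"dp":[0,0,0],"twist":[0,0,0],"hand":-0.2}
  force: 10

```text
clock: 13.22
tool_pos: [0.5671, -0.2816, 0.0834]
eef_rot: [0.858, 0.417, 0.291, 0.077]
contact_force: [-5.4, 2.5, 1.7]
opening: 0.562
finger_force: 10.0
```

```bash
cat >> h.py <<'E'
def dial(name=None):
    s=snap('top',name);im=cv2.cvtColor(s['pixels'],cv2.COLOR_RGB2BGR).astype(int)
    F=frame([.6094,-.1665],YAW);P=cloud(s)
    v,u=np.mgrid[:420,:560];z=.098
    d=np.stack([(u-s['cx'])/s['fx'],(v-s['cy'])/s['fy'],np.ones(u.shape)],-1)@R.from_quat(s['orientation']).as_matrix().T
    W=np.array(s['xyz'])+d*((z-s['xyz'][2])/d[...,2])[...,None]
    l=R.from_euler('z',-YAW,degrees=True).apply((W-F(np.array([.098,-.1,0]))).reshape(-1,3)).reshape(W.shape)
    # sharpen hub centre
    rr=np.hypot(l[...,0],l[...,1]);dark=np.clip(120-im.max(-1),0,None)
    h=(rr<.012);c=np.array([(l[...,i]*dark)[h].sum()/dark[h].sum() for i in (0,1)])
    l=l[...,:2]-c;rr=np.hypot(l[...,0],l[...,1]);a=np.arctan2(l[...,1],-l[...,0])
    red=np.clip(im[...,2]-im[...,:2].max(-1)-40,0,None)*(rr<.1)
    mid=(rr>.015)&(rr<.05);wm=lambda w:np.arctan2((w*np.sin(a)).sum(),(w*np.cos(a)).sum())
    return c.round(4),wm(dark*mid),wm(red),(red>0).sum(),(dark*mid>0).sum()
E
python3 - <<'E'
from h import *
print(r.get_state()['contact_force'],ang()); print(dial('top5'))
E
```

```text
[-5.40934423  2.46652685  1.69679143] (array([0.005, 0.01 , 0.844]), array([ 0.003 , -0.001 , -0.0012]))
(array([-0.0018,  0.0027]), np.float64(1.3661202768878926), np.float64(1.9194001473756168), np.int64(17), np.int64(14))
```

Call:
step_arm:
  motion:
    - {"dp":[0,0,0],"twist":[0,0,-0.08],"hand":-0.2}
    - {"dp":[0,0,0],"twist":[0,0,-0.18],"hand":-0.2}
    - {"dp":[0,0,0],"twist":[0,0,-0.28],"hand":-0.2}
    - {"dp":[0,0,0],"twist":[0,0,-0.38],"hand":-0.2}
    - {"dp":[0,0,0],"twist":[0,0,-0.48],"hand":-0.2}

```text
clock: 13.9
tool_pos: [0.5666, -0.2813, 0.0831]
eef_rot: [0.734, 0.61, 0.264, 0.143]
contact_force: [-5.8, 1.7, 1.7]
opening: 0.571
finger_force: 10.0
```

```bash
python3 - <<'E'
from h import *
s=r.get_state();print(s['q'].round(2),'F tool',R.from_quat(s['eef_rot']).inv().apply(s['contact_force']).round(1),ang()); print(dial('top6'))
E
```

```text
[ 1.15  1.19 -1.04  2.03  2.07  0.49 -1.42] F tool [ 1.3 -4.2 -4.5] (array([0.004, 0.012, 0.362]), array([ 0.0034, -0.0017, -0.0013]))
(array([-0.0018,  0.0027]), np.float64(1.3655603715778755), np.float64(1.7993805395512907), np.int64(15), np.int64(13))
```

Call:
step_arm:
  motion:
    - {"dp":[0,-0.5,-0.5],"twist":[0,0,-0.08],"hand":-0.2}
    - {"dp":[0,-1,-1],"twist":[0,0,-0.18],"hand":-0.2}
    - {"dp":[0,-1,-1],"twist":[0,0,-0.3],"hand":-0.2}
    - {"dp":[0,-1,-1],"twist":[0,0,-0.42],"hand":-0.2}
    - {"dp":[0,-1,-1],"twist":[0,0,-0.54],"hand":-0.2}

```text
clock: 14.58
tool_pos: [0.5657, -0.2813, 0.0828]
eef_rot: [0.544, 0.783, 0.216, 0.208]
contact_force: [-0.8, 3.3, -5.7]
opening: 0.562
finger_force: 10.0
```

Call:
step_arm:
  motion:
    - {"dp":[0,0,0],"twist":[0,0,-0.12],"hand":-0.2}
    - {"dp":[0,0,0],"twist":[0,0,-0.24],"hand":-0.2}
    - {"dp":[0,0,0],"twist":[0,0,-0.36],"hand":-0.2}
    - {"dp":[0,0,0],"twist":[0,0,-0.46],"hand":-0.2}
    - {"dp":[0,0,0],"twist":[0,0,-0.5],"hand":-0.2}

```text
clock: 15.2
tool_pos: [0.5651, -0.2816, 0.0824]
eef_rot: [0.335, 0.893, 0.157, 0.255]
contact_force: [-2.7, 3.4, -6.4]
opening: 0.562
finger_force: 10.0
```

```bash
python3 - <<'E'
from h import *
s=r.get_state();print(s['q'].round(2),'F tool',R.from_quat(s['eef_rot']).inv().apply(s['contact_force']).round(1),ang()); print(dial('top7'))
E
```

```text
[ 1.04  1.08 -0.79  2.04  2.44  0.31 -0.82] F tool [ 6.3 -1.8  4.1] (array([-0.001,  0.012, -0.675]), array([ 0.0033, -0.0033, -0.0016]))
(array([-0.0018,  0.0027]), np.float64(1.3672656265064078), np.float64(1.544783389042235), np.int64(15), np.int64(14))
```

Call:
step_arm:
  motion:
    - {"dp":[1,0,0],"twist":[0,0,-0.12],"hand":-0.2}
    - {"dp":[1,0,0],"twist":[0,0,-0.24],"hand":-0.2}
    - {"dp":[1,0,0],"twist":[0,0,-0.36],"hand":-0.2}
    - {"dp":[1,0,0],"twist":[0,0,-0.48],"hand":-0.2}
    - {"dp":[1,0,0],"twist":[0,0,-0.55],"hand":-0.2}

```text
clock: 15.88
tool_pos: [0.5647, -0.2824, 0.0822]
eef_rot: [0.08, 0.951, 0.081, 0.288]
contact_force: [-4.3, -0.1, -10.8]
opening: 0.564
finger_force: 10.0
```

```bash
python3 - <<'E'
from h import *
s=r.get_state();print(s['q'].round(2),'F tool',R.from_quat(s['eef_rot']).inv().apply(s['contact_force']).round(1),ang())
for i in range(4): print(dial('top8'))
im=cv2.imread('pics/top8.png');cv2.imwrite('pics/top8c.png',cv2.resize(im[130:195,300:385],None,fx=8,fy=8,interpolation=cv2.INTER_CUBIC))
E
```

```text
[ 0.99  1.05 -0.7   2.04  2.68  0.27 -0.55] F tool [ 9.3 -2.7  6.4] (array([-0.004,  0.009, -1.225]), array([ 0.0026, -0.0038, -0.0017]))
(array([-0.0018,  0.0027]), np.float64(1.361280016786019), np.float64(1.408453676028555), np.int64(16), np.int64(11))
(array([-0.0018,  0.0027]), np.float64(1.360793804025272), np.float64(1.4081288041004674), np.int64(16), np.int64(12))
(array([-0.0018,  0.0028]), np.float64(1.3595417037966655), np.float64(1.4076573154342358), np.int64(16), np.int64(11))
(array([-0.0017,  0.0028]), np.float64(1.358967996508465), np.float64(1.407911150181081), np.int64(16), np.int64(11))
```

View pics/top8c.png

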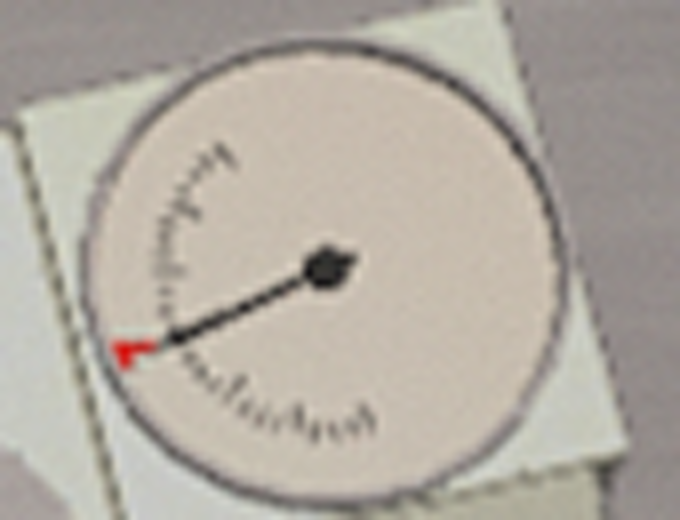

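The marker (px 135,352) is almost at the pointer's line (tip at 172,339), still slightly clockwise. I'll measure it finely with a line fit.

```bash
cat >> h.py <<'E'
def fine(n=6):
    out=[]
    acc=[snap('top') for i in range(n)];s=acc[0];im=np.mean([a['pixels'].astype(float) for a in acc],0)
    v,u=np.mgrid[:420,:560];d=np.stack([(u-s['cx'])/s['fx'],(v-s['cy'])/s['fy'],np.ones(u.shape)],-1)@R.from_quat(s['orientation']).as_matrix().T
    W=np.array(s['xyz'])+d*((.098-s['xyz'][2])/d[...,2])[...,None]
    F=frame([.6094,-.1665],YAW);l=R.from_euler('z',-YAW,degrees=True).apply((W-F(np.array([.098,-.1,0]))).reshape(-1,3)).reshape(W.shape)[...,:2]-[-.0018,.0027]
    rr=np.hypot(l[...,0],l[...,1]);g=im[...,1];bg=np.median(g[(rr<.05)])
    a=np.arctan2(l[...,1],-l[...,0]);red=np.clip(im[...,0]-im[...,1]-.25*0-40,0,None)*(rr<.1)*(rr>.06)
    M=np.array([(l[...,i]*red).sum()/red.sum() for i in (0,1)]);am=np.arctan2(M[1],-M[0])
    res=[]
    for rmax in (.045,.055,.06):
        w_=np.clip(bg-g-12,0,None)*(rr<rmax)*(rr>.012)*(abs(a-1.37)<.3)
        hub=np.clip(bg-g-12,0,None)*(rr<.009)
        H=np.array([(l[...,i]*hub).sum()/hub.sum() for i in (0,1)]);C=np.array([(l[...,i]*w_).sum()/w_.sum() for i in (0,1)])
        X=l[w_>0]-C;ww=w_[w_>0];D=np.linalg.eigh((X*ww[:,None]).T@X)[1][:,1];D*=np.sign(D@M)
        ah=np.arctan2(*( (C-H)[[1,0]]*[1,-1])) ; am2=np.arctan2(M[1]-H[1],-(M[0]-H[0]))
        perp=D[0]*(M-C)[1]-D[1]*(M-C)[0]
        res.append((round(ah,4),round(am2,4),'diff hub',round(am2-ah,4),'diff line',round(-perp/.085,4)))
    return res,(H*1000).round(1),(M*1000).round(1),round(np.hypot(*(M-H))*1000,1)
E
python3 - <<'E'
from h import *
f=fine();[print(x) for x in f[0]];print(f[1:])
E
```

```text
(np.float64(1.3613), np.float64(1.4061), 'diff hub', np.float64(0.0449), 'diff line', np.float64(0.0502))
(np.float64(1.3642), np.float64(1.4061), 'diff hub', np.float64(0.0419), 'diff line', np.float64(0.0396))
(np.float64(1.364), np.float64(1.4061), 'diff hub', np.float64(0.0422), 'diff line', np.float64(0.0408))
(array([0.2, 0.3]), array([-13.9,  84.8]), np.float64(85.7))
```

Call:
step_arm:
  motion:
    - {"dp":[2,0,0],"twist":[0,0,-0.05],"hand":-0.2}
    - {"dp":[2,0,0],"twist":[0,0,-0.1],"hand":-0.2}
    - {"dp":[2,0,0],"twist":[0,0,-0.14],"hand":-0.2}
    - {"dp":[2,0,0],"twist":[0,0,-0.14],"hand":-0.2}

```text
clock: 16.88
tool_pos: [0.5648, -0.2826, 0.0825]
eef_rot: [0.013, 0.953, 0.06, 0.295]
contact_force: [-1.2, -4.7, -14.7]
opening: 0.563
finger_force: 10.0
```

```bash
python3 - <<'E'
from h import *
s=r.get_state();print('F tool',R.from_quat(s['eef_rot']).inv().apply(s['contact_force']).round(1),ang())
f=fine();[print(x) for x in f[0]];print(f[1:])
E
```

```text
F tool [ 9.  -6.4 10.9] (array([-0.006,  0.005, -1.366]), array([ 0.0024, -0.0036, -0.0019]))
(np.float64(1.3614), np.float64(1.3636), 'diff hub', np.float64(0.0022), 'diff line', np.float64(0.0067))
(np.float64(1.3642), np.float64(1.3636), 'diff hub', np.float64(-0.0007), 'diff line', np.float64(-0.0033))
(np.float64(1.3639), np.float64(1.3636), 'diff hub', np.float64(-0.0004), 'diff line', np.float64(-0.002))
(array([0.2, 0.3]), array([-17.4,  83.9]), np.float64(85.4))
```

Call:
step_arm:
  motion:
    - {"dp":[0.5,-0.5,1],"twist":[0,0,0],"hand":-0.2}
    - {"dp":[1,-1,2],"twist":[0,0,0],"hand":-0.2}
    - {"dp":[1,-1,2],"twist":[0,0,0],"hand":-0.2}
  force: 5

```text
clock: 17.55
tool_pos: [0.5667, -0.2827, 0.0828]
eef_rot: [0.012, 0.953, 0.06, 0.297]
contact_force: [-5.6, -3.4, -1.1]
opening: 0.567
finger_force: 5.0
```

Call:
step_arm:
  motion:
    - {"dp":[0,0,0],"twist":[0,0,0],"hand":0.2}
    - {"dp":[0,0,0],"twist":[0,0,0],"hand":0.4}
    - {"dp":[0,0,0],"twist":[0,0,0],"hand":0.7}
    - {"dp":[0,0,0],"twist":[0,0,0],"hand":1}
    - {"dp":[0,0,0],"twist":[0,0,0],"hand":1}

```text
clock: 18.18
tool_pos: [0.5652, -0.2817, 0.0805]
eef_rot: [0.013, 0.953, 0.061, 0.295]
contact_force: [0.4, -0.1, 0.1]
opening: 0.994
finger_force: 0.0
```

```bash
python3 - <<'E'
from h import *
s=r.get_state();print('F tool',R.from_quat(s['eef_rot']).inv().apply(s['contact_force']).round(1),ang())
f=fine();[print(x) for x in f[0]];print(f[1:])
E
```

```text
F tool [-0.4 -0.   0.1] (array([-0.008,  0.007, -1.366]), array([ 0.0032, -0.0043,  0.0001]))
(np.float64(1.361), np.float64(1.3571), 'diff hub', np.float64(-0.0039), 'diff line', np.float64(-0.0002))
(np.float64(1.3641), np.float64(1.3571), 'diff hub', np.float64(-0.007), 'diff line', np.float64(-0.0103))
(np.float64(1.3638), np.float64(1.3571), 'diff hub', np.float64(-0.0067), 'diff line', np.float64(-0.0089))
(array([0.2, 0.3]), array([-17.9,  83.6]), np.float64(85.3))
```

The marker is within about 0.6 mm of the pointer, so I'll back straight off.

Call:
step_arm:
  motion:
    - {"dp":[0,0,-20],"twist":[0,0,0],"hand":1}
    - {"dp":[0,0,-50],"twist":[0,0,0],"hand":1}
    - {"dp":[0,0,-90],"twist":[0,0,0],"hand":1}
    - {"dp":[0,0,-120],"twist":[0,0,0],"hand":1}
    - {"dp":[0,0,-120],"twist":[0,0,0],"hand":1}

```text
clock: 19.1
tool_pos: [0.4961, -0.2963, 0.1807]
eef_rot: [0.014, 0.953, 0.06, 0.295]
contact_force: [0.3, -1.1, -0.0]
opening: 1.001
finger_force: 0.0
```

```bash
python3 - <<'E'
from h import *
f=fine();[print(x) for x in f[0]];print(f[1:])
s=snap('side','side9');t=snap('top','top9')
A=cv2.resize(cv2.imread('pics/side9.png')[90:270,180:400],(660,540)[:2])[:, :400]
B=cv2.resize(cv2.imread('pics/top9.png')[130:220,300:367],(400,540),interpolation=cv2.INTER_CUBIC)
cv2.imwrite('pics/both9.png',np.hstack([A,B]))
E
```

```text
(np.float64(1.361), np.float64(1.3571), 'diff hub', np.float64(-0.0039), 'diff line', np.float64(0.0005))
(np.float64(1.364), np.float64(1.3571), 'diff hub', np.float64(-0.0069), 'diff line', np.float64(-0.0099))
(np.float64(1.3637), np.float64(1.3571), 'diff hub', np.float64(-0.0066), 'diff line', np.float64(-0.0085))
(array([0.2, 0.3]), array([-17.9,  83.6]), np.float64(85.2))
```

View pics/both9.png

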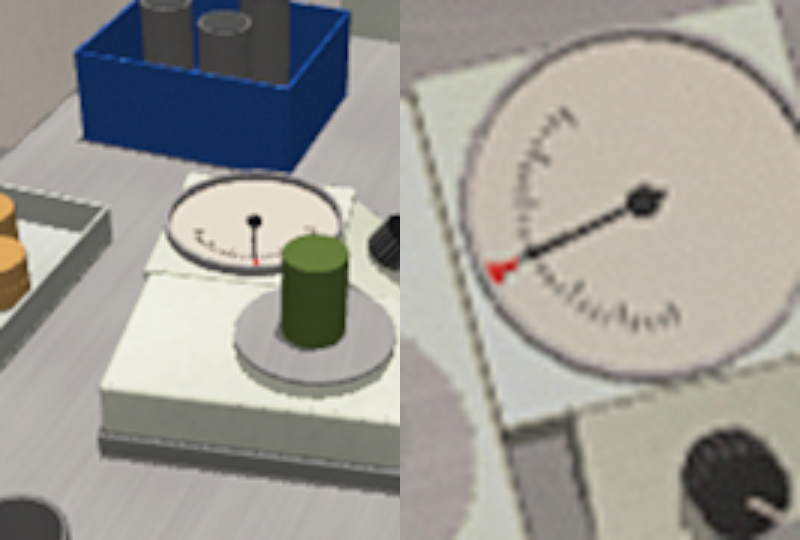

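Both views show the red marker (right half 503,270; left half 256,262) on the pointer's line. The soap stands upright on the pan and the gripper is clear, so I'll hand in.

```bash
python3 -c "
from plant import r
print(r.finish_job())"
```

```text
the job is handed in; nothing more can be done
None
```

The green soap stands upright on the pan, the red marker lines up with the black pointer to within about 0.01 rad (under 1 mm at the tips), the gripper is clear, and the job was handed in at about 20 s.

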